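Set the board's selector and press its terminal cover home

ROBOT

A 7-joint arm with a two-finger parallel gripper is mounted at the origin on the work surface. World frame = base frame: x ahead of the robot, y to its left, z up, the work surface at z = 0. Lengths are in m, angles in rad, forces in N, time in s.
With the tool pointing down it reaches from about 0.4 to 0.9 m from the base axis. Payload 5.5 kg.
Tool frame: the origin (TCP) lies midway between the tips of the shut fingers; the grasp point (between the pads) lies 19 mm behind it (manip.grip_depth is the distance from the TCP to the grasp point, in m); z points along the fingers, y is the line along which they close (so a half turn about z gives the same grasp; the last joint's range is limited). The gripper opens to 92 mm and grips with 3 to 60 N. Pads are 19 mm wide; open, the fingers measure 130 mm over their backs; the gripper's body (75 mm by 190 mm) begins 47 mm behind the grasp point.
Start: joints at [-1.056, 0.501, -0.427, 1.55, 0.221, 1.138, -0.21], TCP at [0.162, 0.63, 0.227] pointing down, gripper open.
Joint ranges: [-2.88, 2.88], [-0.31, 2.03], [-1.54, 1.56], [0.2, 2.42], [-1.41, 4.55], [0.19, 2.02], [-2.57, 2.57]. Speed limits (rad/s): [2.57, 2.57, 3.14, 3.14, 3.14, 3.14, 3.14].

INTERFACE

Orientations are given as a unit quaternion [x, y, z, w].
In Python, from bench import manip, effector, viewer gives the robot as it stands. Calls block until the motion is done:
- manip.move_pose(position, orientation): joint-space move of the TCP to a pose.
- manip.servo_line(position, ori=None, vel=0.15): straight line of the TCP; ori=None keeps the orientation; vel is the mean speed in m/s.
- manip.movej(angles): joint-space move.
- effector.open_jaws() and effector.close(f_grip=None): open the fingers fully, or close them until they stop; f_grip is the grip in N (None keeps the last).
- manip.sleep(seconds).
- manip.solve_ik(position, orientation): joint angles nearest the present ones, or None.
- viewer.get_image(name): name is "scene" or "top"; returns the picture (400x640x3 uint8, red, green, blue); there is no depth.
- viewer.get_calibration(name): a dict with "vfov" (degrees; the focal length in pixels is half the picture's height over the tangent of half this angle, whatever the lens; pixels are square), "cx", "cy" (the principal point, pixels), "dist_coeffs" ([k1, k2, p1, p2, k3] as OpenCV has them; the pictures are not rectified), "eye" and "attitude" of the camera in the world. Camera axes: x right, y down, z forward; pixel columns grow to the right and rows downward; lengths in m; the calibration is good to about 2 mm. A picture is of the moment at which its call begins. get_calibration takes no time and is no camera call.
A pose or a line that the arm cannot do raises manip.PlanningError and nothing moves.
- manip.hand_in(): hands the job in; it is judged then, once.
Readings, each from a call of its own:
- manip.current_clock(): time.
- manip.current_q(): joint angles.
- manip.current_joint_velocities(): joint speeds.
- manip.current_tau(): joint torques, N m.
- manip.current_tool_pos(): TCP position.
- manip.current_tcp_rot(): TCP orientation.
- manip.current_force(): force on the tool from outside, world axes, zero at the start.
- manip.current_wrist_torque(): the same for the moment, N m.
- manip.current_finger_gap(): finger opening in m.
- manip.current_gripper_force(): force on a finger pad.
Only numpy, scipy, OpenCV 4.12 (cv2) and the standard library are available. Lean on these libraries where they do the work, as an engineer would, in place of code of your own. Each camera call takes 0.05 s, during which the arm holds its last target. There are 200 camera calls.

TASK

On the green power-supply board, turn the black selector knob clockwise until its white pointer clicks in at the long double mark (the third of the four marks). Then pick up the white cover by its fin, fit it over the grey terminal block and press it straight down until both catches snap and it is fully home. Finish while still holding the fin and pressing the cover down (clearly more than its own weight, about 10 N); do not let go, and leave the other things on the bench where they are.

Things in the scene. Friction and masses are not known exactly. Their poses are not given: they have to be found in the camera images.
- knob_grip (a point): Black selector knob at the board's left (+y) end: disc 44 mm across under an upright bar 42 long x 14 thick x 32 tall; white line on one half of the bar's top is the pointer. Point: on the vertical turning axis, 10 mm below the bar's top, 40 mm above the deck. x runs along the bar, pointer on the -x side, z up; turns with the knob. Nothing within 55 mm of the axis stands over 12 mm above the deck
- knob (a joint): Knob angle in rad, growing clockwise seen from above. Detents at 0, 0.5, 1.0 and 1.5, each with a mark on the grey disc under the knob; the wanted third one (1.0) has the long double mark. Springs to the nearest detent when let go; passing one takes up to about 0.12 N m. Stops at -0.12 and 1.62. Starts at the first or second detent
- cover_grip (a point): Loose white cover, about 60 g, upright on its open rim: cap 43 (x) x 63 (y) x 25 mm high, walls 3, inside 37 x 57 x 21 deep, a window in each end (y) for a catch; on top a fin 14 thick (x) x 36 long (y) x 28 tall to pinch across its 14 mm. Point: centre of the fin, 39 mm above the rim, 14 mm above the cap's top; y along the fin, z up. Same when turned half round
- block: Grey terminal block on the board, 34 (x) x 54 (y) x 22 mm, top 6 mm bevelled to 22 x 42. Origin: centre of its foot on the deck, z up. The cover fits over it, long side along y, 1.5 mm clearance a side. A sprung catch at each end (y): unpressed, the cover sits 13 mm high; pushing takes up to about 12 N, dropping suddenly 10 to 5 mm above home. Home: cover_grip 40 mm above this origin
- board: Fixed green board in an aluminium holder 170 (x) x 260 (y) mm, deck 18 mm above the bench; origin under its centre on the bench. Block centre at (-20, -50), knob axis at (-30, 65) mm from it. Heatsinks and capacitors up to 34 mm above the deck stand along its far edge, x over 40 mm; round the block nothing is taller than 4 mm within 55 mm of its centre
- plain_lid: bystander: flat white lid 62 x 82 x 16, no fin; origin under its centre (mm)
- heatsink: bystander: black finned heatsink 30 x 60 x 36; origin under its centre (mm)
- screwdriver: bystander: black-handled screwdriver 170 long lying flat (mm)
- brush: bystander: wooden-handled brush 160 long lying flat (mm)
- spool: bystander: metal solder spool, 56 across, 36 high (mm)
- jar: bystander: small jar, 48 across, 50 high (mm)
- capacitor: bystander: upright blue can capacitor, 32 across, 42 high (mm)
Things that resemble listed ones, but are neither listed nor needed, are in the scene too. Leave any purple or yellow look-alike of the part that bears cover_grip alone.

How it is judged:
On the way, in this order (a step that is already met when the one before it is completed fails the run):
1. the knob points at the long double mark (value of joint knob between 0.85 and 1.15 rad), for 0.3 s.
2. the cover is snapped fully home on the block (z of cover_grip in the frame of block between 0.036 and 0.0418 m and horizontal distance between cover_grip and block below 0.004 m and angle between the x axis of cover_grip and the x axis of block, either way round below 0.12 rad and angle between cover_grip's own z axis and vertical below 0.05 rad), for 0.2 s.
At the end, for the whole second after the job is handed in: Knob within 0.15 rad of 1.0; cover fully home on the block (within 1.8 mm of height, 4 mm sideways, 0.12 rad in yaw either way round, 0.05 rad of level) and at rest; the fingers still hold it and it is pressed on the block with more than 3 N (all of step 1 and all of step 2 and contact force between cover and block above 3 N and contact force between the fingers and cover above 1 N and linear speed of cover below 0.02 m/s); the arm keeps its last pose, push and grip.
It fails at once if a bystander on the bench is shoved more than 30 mm (distance of any of plain_lid, heatsink, screwdriver, brush, spool, jar, capacitor from where it was at the start of the episode above 0.03 m).
It also fails if it takes over 51 s, if anything falls off the work surface, if the arm or the gripper's body presses on something with over 40 N, if the wrist force passes 120 N, or if a joint passes its speed limit or range.

## Working session

There is one attempt and no reset: what is moved stays moved. The work goes in short steps, each a Python script; the robot and the scene stay as the last script left them, time stands still between calls to the robot, and variables do not carry over. Pictures are saved under pics/ and viewed, at most 10 in all, crops included, and the job is handed in when it is done.

```bash
mkdir -p pics; python3 - <<'E'
from bench import manip, effector, viewer
import cv2
for n in("scene","top"):
    cv2.imwrite(f"pics/{n}0.png",viewer.get_image(n)[:,:,::-1]); print(n,viewer.get_calibration(n))
print(manip.current_clock(),manip.current_tcp_rot())
E
```

```text
scene {'vfov': 48.25044851605807, 'cx': 320.33041581232067, 'cy': 200.47912326687893, 'dist_coeffs': array([-0.06507609,  0.        ,  0.        ,  0.        ,  0.        ]), 'eye': array([ 0.93126461, -0.64747693,  0.92245574]), 'attitude': array([ 0.90311415,  0.24653385, -0.08343079, -0.3415336 ])}
top {'vfov': 43.10134662168349, 'cx': 325.4777893930866, 'cy': 204.9581464565304, 'dist_coeffs': array([-0.15567791,  0.        ,  0.        ,  0.        ,  0.        ]), 'eye': array([ 0.31510427, -0.0085608 ,  1.27807613]), 'attitude': array([-0.69186755,  0.7147757 , -0.07401264,  0.07026467])}
0.1 [ 1.25523741e-01  9.92090210e-01 -8.87377627e-04 -1.32511974e-04]
```

View pics/scene0.png

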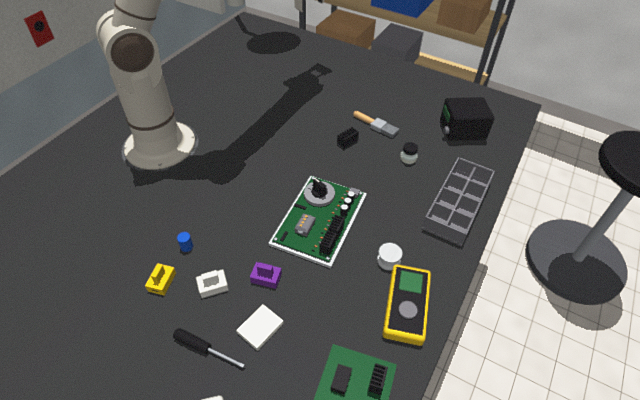

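View pics/top0.png

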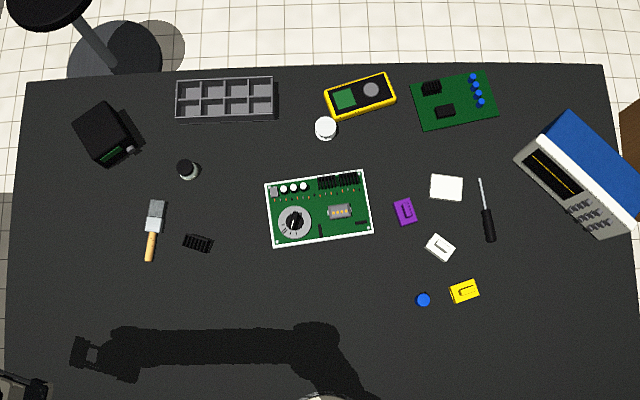

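The scene shows the target board at top (319,208) / scene (319,220). The other green board, at top (455,100), has no knob.

Cover candidates:
- White with a fin, top (440,247) / scene (212,284): this is my choice.
- Purple look-alike, top (405,211).
- Yellow look-alike, top (464,291).
- Flat white lid with no fin, top (446,187).

Next is one close crop to check the choice and the first measurement.

```bash
cat > h.py <<'E'
import numpy as np, cv2
from scipy.spatial.transform import Rotation as R
from bench import manip, effector, viewer
def cam(n):
    c=viewer.get_calibration(n); f=200/np.tan(np.radians(c['vfov'])/2)
    K=np.array([[f,0,c['cx']],[0,f,c['cy']],[0,0,1]])
    return K,np.array(c['dist_coeffs']),np.array(c['eye']),R.from_quat(c['attitude'])
def cast(n,px,z):
    K,D,e,A=cam(n)
    u=cv2.undistortPoints(np.float64(px).reshape(-1,1,2),K,D)[:,0]
    d=A.apply(np.c_[u,np.ones(len(u))])
    return (e+d*((z-e[2])/d[:,2])[:,None])[:,:2]
def proj(n,P):
    K,D,e,A=cam(n); q=A.inv()
    return cv2.projectPoints(np.float64(P).reshape(-1,1,3),q.as_rotvec(),-q.apply(e),K,D)[0][:,0]
def ortho(img,n,c,half,z,s=0.0005):
    "plane z resampled: column = +x, row = -y"
    k=int(2*half/s); g=(np.arange(k)+.5)*s-half
    X,Y=np.meshgrid(c[0]+g,c[1]-g)
    m=proj(n,np.c_[X.ravel(),Y.ravel(),np.full(X.size,z)]).astype(np.float32).reshape(k,k,2)
    return cv2.remap(img,m[...,0],m[...,1],cv2.INTER_CUBIC)
def down(yaw): # tool z down, tool y along direction yaw (world)
    y=np.array([np.cos(yaw),np.sin(yaw),0]); z=np.array([0,0,-1.]); x=np.cross(y,z)
    return R.from_matrix(np.c_[x,y,z]).as_quat()
E
python3 - <<'E'
from h import *
im=cv2.imread("pics/top0.png"); sc=cv2.imread("pics/scene0.png")
hsv=cv2.cvtColor(im,cv2.COLOR_BGR2HSV); hs2=cv2.cvtColor(sc,cv2.COLOR_BGR2HSV)
def blob(h,lo,hi,p,r):
    m=cv2.inRange(h,lo,hi); w=np.zeros_like(m); cv2.circle(w,p,r,255,-1); m&=w
    m=cv2.morphologyEx(m,cv2.MORPH_CLOSE,np.ones((3,3)))
    return max(cv2.findContours(m,cv2.RETR_EXTERNAL,cv2.CHAIN_APPROX_NONE)[0],key=cv2.contourArea)[:,0]
def rect(n,c,z):
    w=cast(n,c,z); return cv2.minAreaRect(np.float32(w*1000))
for n,h,p,q in(("top",hsv,(319,208),(440,247)),("scene",hs2,(319,220),(212,284))):
    b=blob(h,(0,0,130),(180,70,255),p,75)
    print(n,"board",rect(n,b,.02))
    c=blob(h,(0,0,110),(180,60,255),q,24)
    print(n,"cover",rect(n,c,.025),len(c))
b=cast("top",[(319,208)],.02)[0];c=cast("top",[(440,247)],.025)[0]
print(b,c)
A=cv2.resize(ortho(im,"top",b,.15,.058),(400,400));B=cv2.resize(ortho(im,"top",c,.06,.025),(400,400))
C=cv2.resize(sc[255:315,180:245],(400,370));D=cv2.resize(sc[170:270,265:373],(400,370))
cv2.imwrite("pics/c1.png",cv2.resize(np.vstack([np.hstack([A,B]),np.hstack([D,C])]),(620,597)))
E
```

```text
top board ((569.3289794921875, -0.5787200927734375), (170.48779296875, 257.8200378417969), 6.993768692016602)
top cover ((457.20849609375, -302.2880859375), (66.76142120361328, 48.46062088012695), 50.4507942199707) 71
scene board ((575.1785888671875, -7.181640625), (169.6585693359375, 265.3675842285156), 6.953800201416016)
scene cover ((461.6057434082031, -306.32830810546875), (66.87852478027344, 63.01719665527344), 49.63038635253906) 93
[ 0.56841126 -0.00291713] [ 0.45778831 -0.30309088]
```

View pics/c1.png

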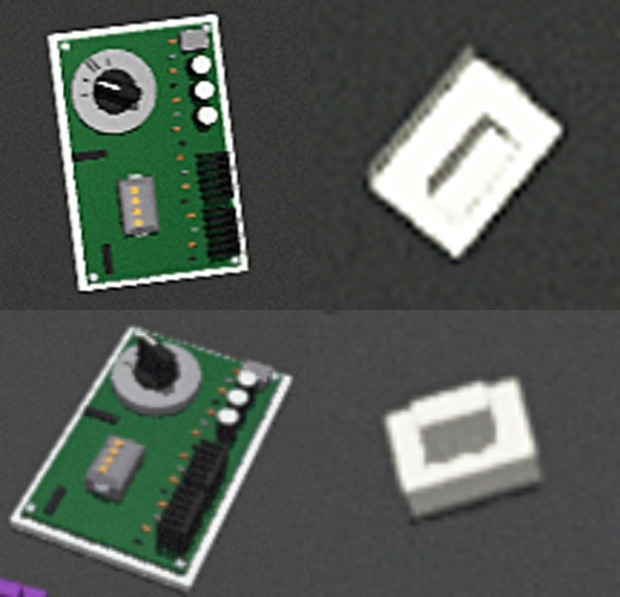

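The crop confirms the finned white cover, at top (440,247), and the knob board. The pointer sits at the second mark, one detent counter-clockwise of the double mark. Now I'll refine the positions.

```bash
python3 - <<'E'
from h import *
Rb=np.radians(6.97); M=np.array([[np.cos(Rb),-np.sin(Rb)],[np.sin(Rb),np.cos(Rb)]])
b=np.array([.5693,-.0006])
kn=b+M@[-.03,.065]; bl=b+M@[-.02,-.05]; print("pred knob",kn,"block",bl)
I={n:cv2.imread(f"pics/{n}0.png") for n in("top","scene")}
def comp(o,lo,hi,area=(0,1e9),cl=5):
    m=cv2.inRange(cv2.cvtColor(o,cv2.COLOR_BGR2HSV),lo,hi)
    return m,cv2.morphologyEx(m,cv2.MORPH_CLOSE,np.ones((cl,cl)))
def big(m): return max(cv2.findContours(m,cv2.RETR_EXTERNAL,cv2.CHAIN_APPROX_NONE)[0],key=cv2.contourArea)
def w(p,c,half,s=.0005): return (c[0]+p[0]*s-half+s/2, c[1]-(p[1]*s-half)-s/2)
for n in I:
    o=ortho(I[n],n,kn,.06,.022); _,m=comp(o,(0,0,90),(180,60,255),cl=9)
    h=cv2.convexHull(big(m)); e=cv2.fitEllipse(h); print(n,"dial",np.round(w(e[0],kn,.06),4),np.array(e[1])*.5)
    o=ortho(I[n],n,bl,.05,.040); _,m=comp(o,(0,0,70),(180,70,255),cl=9); r=cv2.minAreaRect(big(m)); print(n,"block grey",np.round(w(r[0],bl,.05),4),np.array(r[1])*.5,r[2])
    _,m=comp(o,(8,110,120),(30,255,255)); ys,xs=np.nonzero(m); print(n,"orange mean",np.round(w((xs.mean(),ys.mean()),bl,.05),4),len(xs))
    for v in(150,200,235):
        c0=np.array([.459,-.304]); o=ortho(I[n],n,c0,.055,.025); _,m=comp(o,(0,0,v),(180,60,255),cl=3); r=cv2.minAreaRect(big(m)); print(n,"cover",v,np.round(w(r[0],c0,.055),4),np.array(r[1])*.5,r[2])
o=ortho(I["top"],"top",kn,.045,.068); m,_=comp(o,(0,0,150),(180,80,255)); 
A=ortho(I["top"],"top",kn,.045,.068,.00025);B=ortho(I["top"],"top",kn,.045,.022,.00025)
cv2.imwrite("pics/c2.png",np.vstack([np.hstack([A,B]),np.hstack([cv2.resize(ortho(I["top"],"top",(.459,-.304),.05,.053,.00025),(360,220)),cv2.resize(ortho(I["top"],"top",bl,.05,.04,.00025),(360,220))])]))
E
```

```text
pred knob [0.53163398 0.06027915] block [ 0.55551529 -0.05265748]
top dial [0.5347 0.0607] [83.98579407 86.22201538]
top block grey [ 0.556  -0.0525] [62.27681351 36.45209122] 82.56858825683594
top orange mean [ 0.5666 -0.0451] 891
top cover 150 [ 0.4577 -0.3027] [47.63203049 66.80551147] 39.559669494628906
top cover 200 [ 0.4587 -0.3033] [44.30289078 65.59608459] 39.42780303955078
top cover 235 [ 0.4587 -0.3036] [43.26237488 64.59127045] 39.36931610107422
scene dial [0.518 0.06 ] [109.55455017 124.55786133]
scene block grey [ 0.5622 -0.0603] [66.28044891 39.44804001] 81.34745788574219
scene orange mean [ 0.5535 -0.0514] 544
scene cover 150 [ 0.4569 -0.3028] [51.2147522  65.74693298] 39.80556869506836
scene cover 200 [ 0.4568 -0.3025] [48.33715439 63.85148621] 39.28940963745117
scene cover 235 [ 0.4566 -0.3024] [46.42933273 62.23119736] 39.47246170043945
```

View pics/c2.png

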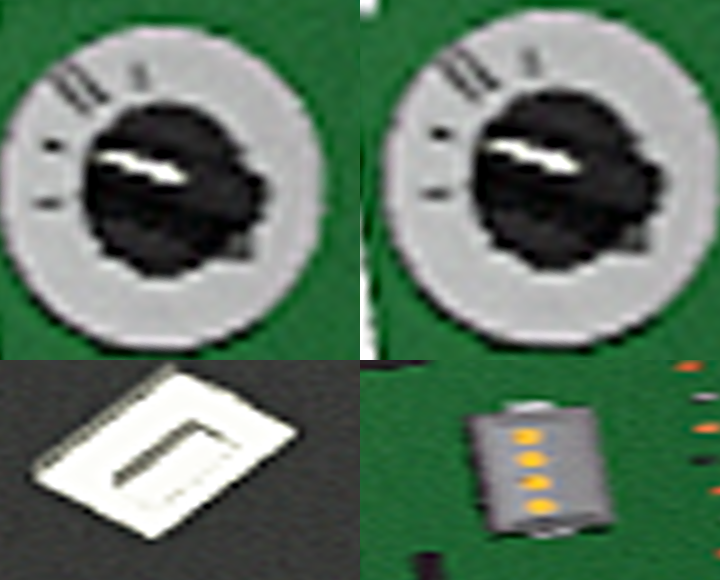

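The views agree: knob axis ≈ (0.532, 0.0605), pointer at the second mark (≈158°), double mark at ≈130°, block ≈ (0.556, -0.0525) with yaw 7°, and cover ≈ (0.458, -0.303) with its x axis at -39.4°. I'll do the knob first.

```bash
python3 - <<'E'
from h import *
k=[.532,.0605]; 
best=None
for y0 in(68.4,-111.6):
    q=[manip.solve_ik([*k,.041],down(np.radians(y0-d))) for d in(0,28.6)]
    if any(x is None for x in q): print(y0,None); continue
    print(y0,np.round(q[0],2),np.round(q[1],2))
    s=max(abs(q[0][6]),abs(q[1][6]))
    if best is None or s<best[0]: best=(s,y0)
y0=best[1]
print(manip.current_clock())
manip.move_pose([*k,.14],down(np.radians(y0))); print(manip.current_clock())
manip.servo_line([*k,.042]); print(manip.current_clock(),manip.current_force())
effector.close(f_grip=30); print(manip.current_clock(),manip.current_finger_gap(),manip.current_force(),manip.current_wrist_torque(),manip.current_tool_pos())
E
```

```text
68.4 [-0.07  0.53 -0.12  1.97  0.1   0.64  0.94] [-0.14  0.53 -0.02  1.98  0.02  0.64  0.51]
-111.6 [-0.85  0.74  0.9   2.   -0.81  0.82 -1.42] [-0.97  0.89  1.13  2.   -1.02  0.97 -1.75]
0.1
2.5333
3.3333 [ 0.00118286 -0.24536838  0.89676643]
4.5167 0.013943858365484941 [ 0.17952048  1.48166086 -0.29126606] [ 0.12830348 -0.09934952  0.03246454] [0.53211097 0.06068617 0.04196829]
```

```bash
python3 - <<'E'
from h import *
k=manip.current_tool_pos(); k=[.532,.0605,.042]
for d in(7,14,21,30):
    manip.move_pose(k,down(np.radians(68.4-d))); print(manip.current_clock(),np.round(manip.current_wrist_torque(),3),np.round(manip.current_force(),1))
manip.sleep(.35)
effector.open_jaws()
manip.servo_line([*k[:2],.16],vel=.25)
# towards cover, out of the way
yaw=np.radians(-39.4)
for y in(yaw,yaw+np.pi): print(np.round(manip.solve_ik([.458,-.303,.028],down(y)),2))
q=[manip.solve_ik([.458,-.303,.12],down(y)) for y in(yaw,yaw+np.pi)]
y=(yaw,yaw+np.pi)[int(abs(q[1][6])<abs(q[0][6]))]
manip.move_pose([.458,-.303,.12],down(y)); print(np.degrees(y),manip.current_clock())
im=viewer.get_image("top")[:,:,::-1].copy(); cv2.imwrite("pics/top1.png",im)
sc=viewer.get_image("scene")[:,:,::-1].copy(); cv2.imwrite("pics/scene1.png",sc)
A=ortho(im,"top",(.532,.0605),.05,.03,.00025)
B=cv2.resize(sc[240:320,170:250],(400,400),interpolation=cv2.INTER_CUBIC)
cv2.imwrite("pics/c3.png",np.hstack([A,B]))
E
```

```text
4.7667 [ 0.302 -0.254  0.015] [ 1.4  1.3 -1.6]
5.0167 [ 0.493 -0.378  0.007] [ 2.1  2.1 -4. ]
5.2667 [ 0.708 -0.591 -0.016] [ 2.9  2.5 -3.4]
5.5167 [ 0.78  -0.731  0.003] [ 3.7  4.5 -5.4]
[ 0.24  0.6   0.37  1.96 -0.35  0.65  0.15]
[ 1.43  1.1  -1.31  1.92  1.18  1.19  2.1 ]
-39.4 9.175
```

View pics/c3.png

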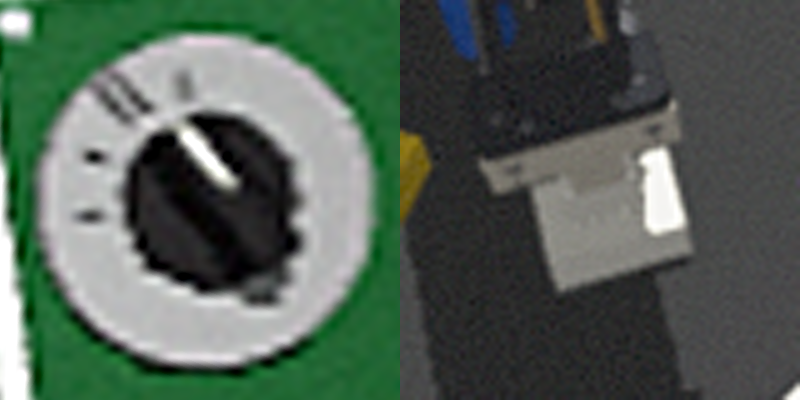

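The pointer is now at ≈132°, on the double mark, and the gripper hangs over the white cover with its fin between the fingers. Next is the pick.

```bash
python3 - <<'E'
from h import *
o=manip.current_tcp_rot()
manip.servo_line([.458,-.303,.028]); print(manip.current_force())
effector.close(f_grip=50); print(manip.current_clock(),manip.current_finger_gap(),manip.current_force(),manip.current_tool_pos())
manip.servo_line([.458,-.303,.13]); print(manip.current_finger_gap(),manip.current_force())
yb=np.radians(7)
manip.move_pose([.556,-.0525,.14],down(yb)); print(manip.current_clock(),np.round(manip.current_q(),2))
im=viewer.get_image("top")[:,:,::-1].copy(); cv2.imwrite("pics/top2.png",im)
sc=viewer.get_image("scene")[:,:,::-1].copy(); cv2.imwrite("pics/scene2.png",sc)
p=proj("scene",[[.556,-.0525,.06]])[0].astype(int)
cv2.imwrite("pics/c4.png",cv2.resize(sc[p[1]-75:p[1]+55,p[0]-75:p[0]+75],(750,650-60),interpolation=cv2.INTER_CUBIC)); print(p)
E
```

```text
[ 0.36080189 -1.04218302 -0.18814237]
11.2333 0.013704411159505216 [-0.62851718 -0.23173661  0.10050885] [ 0.4579952  -0.30299945  0.02797152]
0.013723653760603239 [-0.71563454 -0.50623786 -1.28995871]
13.1167 [-0.16  0.42  0.26  1.88 -0.13  0.86  0.29]
[303 215]
```

View pics/c4.png

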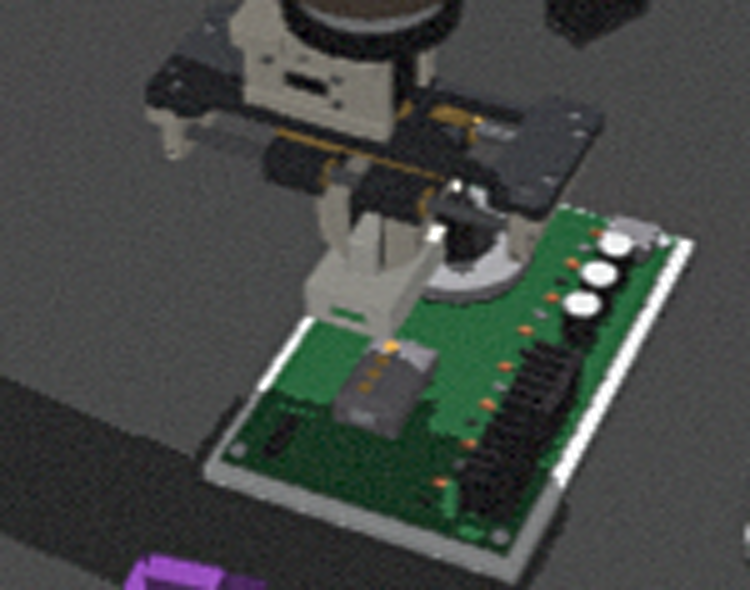

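The cover is held square above the block with the fin between the pads. I'll check the end-on offset quickly from this view: the cover's near rim corners are at scene (290,208) and (306,214), and the block's near foot corners at (295,231) and (308,236).

```bash
python3 - <<'E'
from h import *
y=np.radians(7);M=np.array([[np.cos(y),-np.sin(y)],[np.sin(y),np.cos(y)]])
c=cast("scene",[(289.6,208.3),(306,214.5)],.112); print(c,M.T@(c.mean(0)-[.556,-.0525]),"expect 0,-.0315",np.linalg.norm(c[1]-c[0]))
b=cast("scene",[(295,231.4),(308,236.3)],.018); print(b,M.T@(b.mean(0)-[.556,-.0525]),"expect 0,-.027",np.linalg.norm(b[1]-b[0]))
# lower to just above the bevel (rim 28 above TCP-z offset: rim = TCP-.028)
manip.servo_line([.556,-.0525,.018+.022+.028+.004]); print(manip.current_clock(),manip.current_force())
for z in(.068,.065,.062,.0600):
    manip.servo_line([.556,-.0525,z],vel=.03); print(z,manip.current_tool_pos(),np.round(manip.current_force(),1),np.round(manip.current_wrist_torque(),2))
E
```

```text
[[ 0.53764601 -0.08651096]
 [ 0.58086421 -0.08271334]] [-0.00068264 -0.03226949] expect 0,-.0315 0.04338473292132103
[[ 0.54515059 -0.07886461]
 [ 0.58139752 -0.07512289]] [ 0.0042348  -0.02519766] expect 0,-.027 0.036439542898338076
13.8167 [-0.73659592 -0.20012252 -0.58266353]
0.068 [ 0.55645743 -0.05247294  0.06862493] [ 0.1  0.6 -1.2] [-0.09  0.04  0.01]
0.065 [ 0.55588865 -0.05240981  0.06496199] [-0.5  0.2 -1.1] [-0.08  0.06 -0.03]
0.062 [ 0.55589764 -0.05247176  0.0617784 ] [-0.5  0.1 -1.2] [-0.08 -0.01 -0.03]
0.06 [ 0.5559487  -0.05243831  0.05988832] [ 0.   0.4 -0.8] [-0.02  0.06 -0.01]
```

```bash
python3 - <<'E'
from h import *
for z in(.058,.056,.054,.052,.050,.048,.047,.046):
    manip.servo_line([.556,-.0525,z],vel=.03); manip.sleep(.1); f=manip.current_force(); print(z,np.round(manip.current_tool_pos(),4),np.round(f,1),np.round(manip.current_wrist_torque(),2))
    if abs(f[2])>30 or np.hypot(*f[:2])>15: break
print(manip.current_clock(),manip.current_finger_gap())
E
```

```text
0.058 [ 0.5567 -0.0525  0.0586] [-0.7  0.2  6.1] [-0.02  0.16  0.01]
0.056 [ 0.5575 -0.0526  0.0572] [-0.6 -0.4  7.6] [0.26 0.06 0.04]
0.054 [ 0.5569 -0.0523  0.0542] [3.6 0.5 0.6] [ 0.12 -0.75 -0.05]
0.052 [ 0.5559 -0.0524  0.0514] [ 3.7  0.9 -6.2] [ 0.07 -1.1   0.01]
0.05 [ 0.5559 -0.0525  0.05  ] [ 3.3  0.5 -2.7] [-0.03 -0.65 -0.01]
0.048 [ 0.5559 -0.0526  0.048 ] [ 2.3  0.4 -2.3] [-0.05 -0.59  0.03]
0.047 [ 0.5559 -0.0526  0.047 ] [ 1.6 -0.1 -1.8] [-0.13 -0.45 -0.02]
0.046 [ 0.5559 -0.0526  0.0469] [-1.5  0.1  8.3] [-0.1   0.24  0.02]
17.65 0.013317942354133225
```

```bash
python3 - <<'E'
from h import *
manip.servo_line([.556,-.0525,.0455],vel=.03)
for i in range(3):
    manip.sleep(.5); print(np.round(manip.current_tool_pos(),4),np.round(manip.current_force(),1),np.round(manip.current_wrist_torque(),2),manip.current_finger_gap(),manip.current_gripper_force())
sc=viewer.get_image("scene")[:,:,::-1]; p=(303,215)
cv2.imwrite("pics/c5.png",cv2.resize(sc[140:270,228:378],(750,590),interpolation=cv2.INTER_CUBIC)); print(manip.current_clock())
E
```

```text
[ 0.5559 -0.0526  0.0469] [-2.7  0.4 12.2] [-0.05  0.62  0.06] 0.013281153471380461 50.003464221954346
[ 0.5559 -0.0526  0.0469] [-3.   0.7 12.3] [-0.03  0.6   0.05] 0.013792885023082674 50.00339090824127
[ 0.5559 -0.0526  0.0469] [-2.9  1.2 13. ] [-0.03  0.55  0.03] 0.013627124568644915 50.003381967544556
19.45
```

View pics/c5.png

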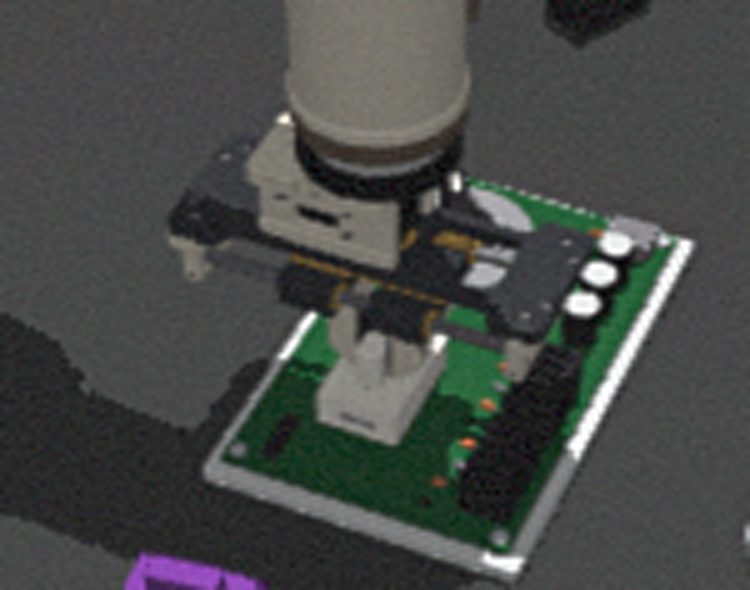

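The cover sits flush on the board, at crop (380,400), with the catch showing in the near window. The fin is still held and the push is a steady 12 N or so.

```bash
python3 -c "
from bench import manip
print(manip.hand_in())"
```

```text
the job is handed in; nothing more can be done
None
```

I handed the job in at about 19.5 s: the knob is on the double mark, the cover is snapped fully home, and the fin is still gripped with about 12 N pressing down; the hand-in returned no verdict.

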